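Pry open the brush keeper and ready the long brush over the sample panel

ROBOT

A 6-joint arm with a two-finger parallel gripper is mounted at the origin on the work surface. World frame = base frame: x ahead of the robot, y to its left, z up, the work surface at z = 0. Lengths are in m, angles in degrees, forces in N, time in s.
With the tool pointing down it reaches from about 0.35 to 0.725 m from the base axis. Payload 6 kg.
Tool frame: the origin (TCP) lies at the very end of the fingers, on their centre line; the grasp point (between the pads) lies 19 mm behind it; z points along the fingers, y is the direction in which the jaws open and shut (so a half turn about z gives the same grasp; the last joint's range is limited). The gripper opens to 85 mm and grips with 20 to 120 N. Pads are 22 mm wide; open, the fingers measure 114 mm over their backs; the gripper's body (76 mm by 85 mm) begins 54 mm behind the grasp point. The pads swing forward as they close: fully open they stand 13 mm farther back than shut.
Start: joints at [92.229, 2.303, 4.859, 0, -92.561, -19.12], TCP at [0.174, 0.574, 0.231] pointing down, gripper open.
Joint ranges: [-146.85, 146.85], [-73.84, 115.35], [-62.03, 85.46], [-188.31, 113.3], [-161.28, -10.13], [-171.36, 171.36]. Speed limits (degrees/s): [147.25, 147.25, 172.46, 180, 180, 180].

INTERFACE

Orientations are given as a 3x3 rotation matrix whose columns are the frame's x, y, z axes.
In Python, from station import * gives the robot as it stands.
- The arm moves only by the tool send_rows, never from a script. Its argument "increments" is a list of rows, each a list of 2 entries, a list of its own where there are three numbers: the shift along the world's x, y, z scaled (see below), then the turn, a rotation vector about the world's x, y, z scaled (see below). A call has 1 to 8 rows; each row shifts and turns the commanded pose from where the row before left it; what a row does not reach is not made up. The controller multiplies each number of a shift by 20 mm and each number of a turn by 6 degrees. A row lasts 1/12 s, in which the tool goes at most 41.7 mm and 7.16 degrees, less where a joint would pass 70% of its speed; a pose out of reach is approached as far as the arm can. A call with a number of a shift or a turn outside -1 to 1 is refused whole. A call with a gripper value outside its range is refused whole. "hand" is the opening, from -1 (shut) to 1 (fully open), set as the call begins (left out, the last holds). The fingers move at their own pace and stop on an object; the grip force is fixed at half the most. Time passes only in rows, so rows that do not move let the fingers close. It gives the time, the measured TCP pose, the force and the opening at its end, in the units of the state.
- sense(): the state, without advancing time (a new reading comes with each control period).
- capture(name): name is "scene" or "top" or "wrist"; returns the picture (420x560x3 uint8, blue, green, red); there is no depth.
- camera_model(name): a dict with "mtx" (3x3 intrinsics, pixels), "R" (3x3) and "t" (3): a world point X has camera coordinates R X + t; the wrist camera has in their place "hand_eye" (4x4, takes a point from camera to tool coordinates, whose origin is the TCP and whose axes are the flange's). Camera axes: x right, y down, z forward; pixel columns grow to the right and rows downward; lengths in m; the calibration is good to about 2 mm. The wrist camera is an equidistant fisheye: a pixel r from the principal point sees the ray r / f radians off the axis. A picture is of the moment at which its call begins: read the wrist's pose just before it. camera_model takes no time and is no camera call.
- finish_job(): hands the job in, once; it reports no verdict.
The state is a dict: "t": time; "joint_positions": joint angles; "joint_velocities": joint speeds; "joint_torque": joint torques, N m; "eef_pos": TCP position; "tcp_rot": TCP orientation; "force": force on the tool from outside, world axes, zero at the start; "moment": the same for the moment, N m; "width": finger opening in m.
Only numpy, scipy, OpenCV 4.12 (cv2) and the standard library are available. Lean on these libraries where they do the work, as an engineer would, in place of code of your own. Each camera call takes 0.05 s, during which the arm holds its last target.

TASK

Lever the stuck lid of the brush keeper open with the palette knife under its metal tongue, swing it fully open, and put the knife down flat on the bench. Then draw the long-handled brush up out of its socket, leave the short one where it stands, and slant the long brush to about 45 degrees, bristles lowest. Finish while still holding it still in the gripper, raised with the bristle end over the middle of the bare sample panel, a few centimetres above it and without touching it; knock nothing else about.

Things in the scene. Friction and masses are not known exactly. Their poses are not given: they have to be found in the camera images.
- keeper: brush keeper: wooden box fixed to the bench, 110 mm (x) by 130 mm (y), walls 6 mm, rim at 100 mm height, under a domed lid of the same plan, 62 mm high, hinged on the +x side; front is -x. Origin under its centre, on the bench. Inside, two sockets 17 mm (x) by 31 mm (y), 60 mm deep, floor at 10 mm height, centred at x = -10, y = +30 and -30 mm, hold one brush each
- keeper_lid (a joint): lid angle: 0 closed, 1.9 rad at its open stop; axis along the keeper's y through point lid_hinge. Opening raises the tongue and swings the lid over to the keeper's +x side. About 0.5 N upward at the tongue starts it. Spring-balanced: let go below 0.4 rad it falls shut, above 0.7 rad it swings open to the stop by itself within 3 s and stays
- lid_hinge (a point): middle of the lid's hinge axis: 55 mm along the keeper's x from its centre, at 100 mm height; it does not move
- lid_tongue (a point): middle of the underside of the lid's steel tongue, 120 mm from the hinge axis; closed, it is 65 mm in front (-x) of the keeper's centre at 100 mm height. The tongue sticks out 20 mm, is 50 mm wide, 6 mm thick, above a fixed steel ledge of the same plan with its top at 91 mm height: the slot between is 9 mm high, 20 mm deep, open in front and at both ends
- knife: palette knife, loose, flat on the bench, 90 g: dark wooden handle 100 mm long, 18 mm wide, 26 mm tall; thin rigid steel blade 90 mm long, 22 mm wide (last 10 mm: 14 mm), 2 mm thick. x runs along it to the blade tip; origin on the handle's underside, 65 mm from its rear end, 35 mm from the blade's root, 125 mm from the tip; blade mid-plane 13 mm above the origin
- long_brush: flat brush with the longer handle, 138 mm long, 40 to 85 g, standing bristles down in either socket. Origin: centre of the bristles' lower end (10 mm above the bench), z up the handle, axes as the keeper's. Head 28 mm (y) by 14 mm (x) up to 64 mm, then a flat pale wooden handle 24 mm (y) by 12 mm (x); its top 48 mm stand above the keeper's rim
- short_brush: brush with the same head but a shorter round handle 16 mm thick, 105 mm long in all (top 15 mm above the keeper's rim), in the other socket; origin as for the long one; stays there
- panel: bare pale spruce sample panel, fixed flat on the bench, 140 mm (x) by 100 mm (y), 8 mm thick; origin at the centre of its underside, on the bench
- brush_jar: bystander, loose: jar with three used brushes standing in it, 72 mm across, 205 mm tall; origin at the centre of its underside
- bottle: bystander, loose: dark green bottle, 60 mm across, 170 mm tall; origin at the centre of its underside
- dark_jar: bystander, loose: brown glass jar with black cap, 64 mm across, 75 mm tall; origin at the centre of its underside
- varnish_pot: bystander, loose: small open black pot, 52 mm across, 34 mm tall; origin at the centre of its underside
- jar_lid: bystander, loose: flat dark metal jar lid, 68 mm across, 13 mm high; origin at the centre of its underside
- cork_block: bystander, loose: cork block 70 x 45 x 30 mm; origin at the centre of its underside
- bowl: bystander, loose: white bowl, 150 mm across, 65 mm tall; origin at the centre of its underside
Not all that is in view belongs to the job. Several things look just like the knife: the one meant starts farthest to the robot's left.

How it is judged (in metres and radians):
On the way, in this order (a step that is already met when the one before it is completed fails the run):
1. the knife, not the fingers, is levering the lid up off its seat (value of joint keeper_lid above 0.12 rad and contact force between knife and keeper above 0.05 N and contact force between the fingers and keeper below 0.3 N and height (world z) of knife above 0.05 m), for 0.1 s.
2. the lid is fully open and the knife lies let go on the bench (value of joint keeper_lid above 1.5 rad and height (world z) of knife below 0.02 m and contact force between the fingers and knife below 0.1 N and angle between knife's own z axis and vertical below 0.3 rad), for 0.1 s.
3. the long brush is drawn clear of the keeper in the gripper (height (world z) of long_brush above 0.105 m and contact force between the fingers and long_brush above 1 N and contact force between long_brush and keeper below 0.1 N), for 0.1 s.
At the end, for the whole second after the job is handed in: Gripper holds the long brush still, 30 to 60 degrees from upright, bristles lowest, lower end within 50 mm sideways of the panel's centre and 14 to 132 mm above it, touching neither panel nor keeper; lid past 1.5 rad; knife flat, at rest on the bench; short brush within 20 mm of its start (contact force between the fingers and long_brush above 1 N and horizontal distance between long_brush and panel below 0.05 m and height (world z) of long_brush between 0.022 and 0.14 m and angle between long_brush's own z axis and vertical between 0.52 and 1.05 rad and contact force between long_brush and panel below 0.05 N and contact force between long_brush and keeper below 0.05 N and linear speed of each of long_brush, knife below 0.03 m/s and angular speed of long_brush below 0.3 rad/s and value of joint keeper_lid above 1.5 rad and height (world z) of knife between -0.01 and 0.02 m and angle between knife's own z axis and vertical below 0.3 rad and distance of short_brush from where it was at the start of the episode below 0.02 m); the arm keeps its last pose, push and grip.
It fails at once if the bare panel is touched by the brush (contact force between long_brush and panel above 0.5 N).
It fails at once if the short brush is pulled out (distance of short_brush from where it was at the start of the episode above 0.04 m).
It fails at once if a bystander is knocked away by more than 40 mm or tipped over (distance of any of brush_jar, bottle, dark_jar, varnish_pot, jar_lid, cork_block, bowl from where it was at the start of the episode above 0.04 m or angle between any of brush_jar, bottle, dark_jar, varnish_pot, jar_lid, cork_block, bowl's own z axis and vertical above 0.6 rad).
It also fails if it takes over 61 s, if anything falls off the work surface, if the arm or the gripper's body presses on something with over 40 N, if the wrist force passes 120 N, or if a joint passes its speed limit or range.

## Working session

There is one attempt and no reset: what is moved stays moved. The work goes in short steps, Python scripts to look and compute and a tool call to move; the robot and the scene stay as the last step left them, time stands still between calls to the robot, and variables do not carry over. Pictures are saved under pics/ and viewed, and the job is handed in when it is done.

Besides the shell and the picture viewer there is one more tool, called after "Request:" by a JSON object that holds its "api" and its "payload", one argument or row to a line. send_rows: Moves the arm, as the interface text tells. Its arguments: {"type":"object","properties":{"increments":{"type":"array"},"hand":{"type":"number"}},"required":["increments"]}

```bash
ls; mkdir -p pics
python3 - <<'E'
from station import *
import cv2, numpy as np
np.set_printoptions(precision=4,suppress=True)
s=sense();print(s)
for n in("scene","top","wrist"):
    im=capture(n);cv2.imwrite(f"pics/{n}0.png",im);print(n,camera_model(n))
E
```

```text
pics
{'t': 0.0, 'joint_positions': array([ 92.23  ,   2.34  ,   4.8014,  -0.0271, -92.5609, -19.1181]), 'joint_velocities': array([ 0.0168, -0.0154, -0.0424, -0.0034, -0.0159,  0.0378]), 'joint_torque': array([ -0.    , -36.8199,  34.7421,   6.9319,  -0.0052,   0.    ]), 'eef_pos': array([0.1741, 0.5738, 0.2303]), 'tcp_rot': array([[ 0.9569, -0.2905, -0.0004],
       [-0.2905, -0.9569, -0.0018],
       [ 0.0001,  0.0018, -1.    ]]), 'force': array([ 0.5488,  0.6893, -0.0463]), 'moment': array([ 0.0458, -0.009 , -0.0053]), 'width': 0.0852581363923728}
scene {'mtx': array([[405.4006,   0.    , 274.4429],
       [  0.    , 405.4006, 212.0942],
       [  0.    ,   0.    ,   1.    ]]), 'R': array([[ 0.8272,  0.5619, -0.0042],
       [ 0.3972, -0.59  , -0.703 ],
       [-0.3975,  0.5798, -0.7112]]), 't': array([-0.3943, -0.1442,  1.3882])}
top {'mtx': array([[524.493 ,   0.    , 281.8325],
       [  0.    , 524.493 , 215.8519],
       [  0.    ,   0.    ,   1.    ]]), 'R': array([[-0.0407, -0.9992, -0.003 ],
       [-0.9777,  0.0404, -0.2063],
       [ 0.2063, -0.0054, -0.9785]]), 't': array([-0.0053,  0.5097,  1.3754])}
wrist {'mtx': array([[325.1923,   0.    , 275.2803],
       [  0.    , 325.1923, 210.6249],
       [  0.    ,   0.    ,   1.    ]]), 'hand_eye': array([[ 0.0003, -0.9582, -0.2862,  0.0722],
       [ 1.    ,  0.0001,  0.0005, -0.0008],
       [-0.0005, -0.2862,  0.9582, -0.1437],
       [ 0.    ,  0.    ,  0.    ,  1.    ]])}
```

View pics/scene0.png

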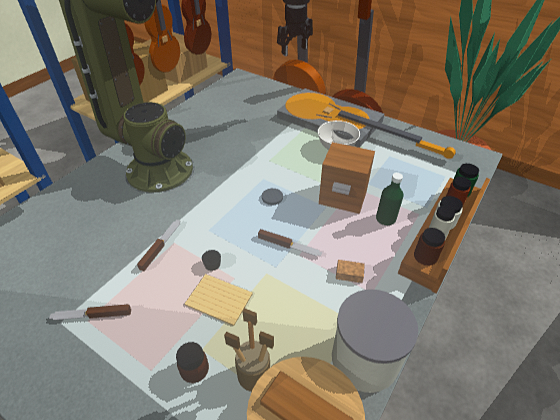

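View pics/top0.png

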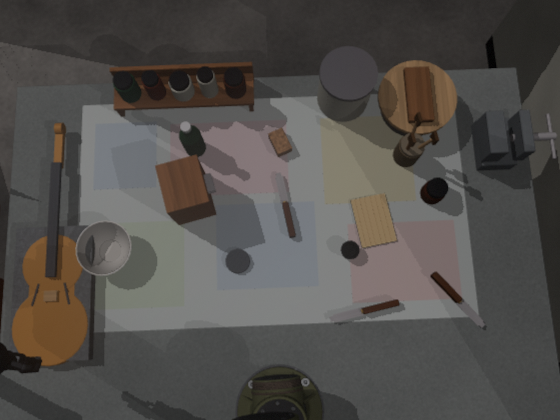

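View pics/wrist0.png

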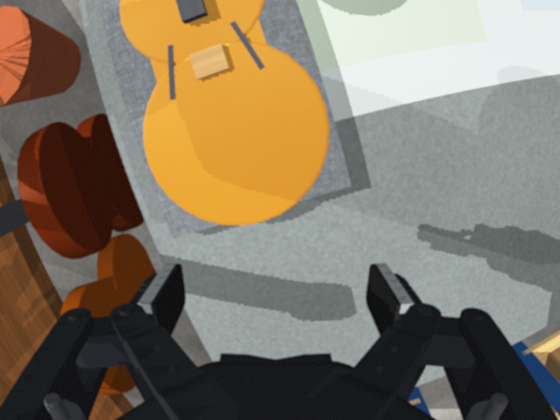

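The knife farthest to the left is the one at top (287,207), with its blade tip near (278,177). The keeper is at (185,188) with its tongue on the right side (210,184), facing -y. I'll look at crops next.

```bash
cat > h.py <<'E'
from station import *
import cv2, numpy as np
from scipy.spatial.transform import Rotation as Rn
from scipy.optimize import least_squares
np.set_printoptions(precision=4,suppress=True)
def proj(n,X):
    c=camera_model(n);p=(c['R']@np.atleast_2d(X).T).T+c['t'];q=(c['mtx']@p.T).T;return q[:,:2]/q[:,2:]
def ray(n,uv,pose=None):
    c=camera_model(n);K=c['mtx']
    d=np.array([(uv[0]-K[0,2])/K[0,0],(uv[1]-K[1,2])/K[1,1]])
    if n=='wrist':
        r=np.hypot(*d);v=np.array([*(d/r*np.sin(r)),np.cos(r)])
        p,R=pose;H=c['hand_eye'];return p+R@H[:3,3],R@H[:3,:3]@v
    v=np.array([*d,1]);R=c['R'];v=R.T@v;return -R.T@c['t'],v/np.linalg.norm(v)
def atz(n,uv,z,pose=None):
    o,v=ray(n,uv,pose);return o+v*(z-o[2])/v[2]
def tri(*rays):
    A=np.zeros((3,3));b=np.zeros(3)
    for o,v in rays:
        P=np.eye(3)-np.outer(v,v);A+=P;b+=P@o
    X=np.linalg.solve(A,b);res=[np.linalg.norm((np.eye(3)-np.outer(v,v))@(X-o)) for o,v in rays];return X,res
def crop(src,dst,x0,y0,x1,y1,k):
    im=cv2.imread(src)[y0:y1,x0:x1];cv2.imwrite(dst,cv2.resize(im,None,fx=k,fy=k,interpolation=cv2.INTER_CUBIC))
E
python3 - <<'E'
from h import *
crop('pics/top0.png','pics/c1.png',140,110,310,250,4.6)
crop('pics/scene0.png','pics/c2.png',240,130,380,270,4.2)
E
```

```text
(no output)
```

View pics/c1.png

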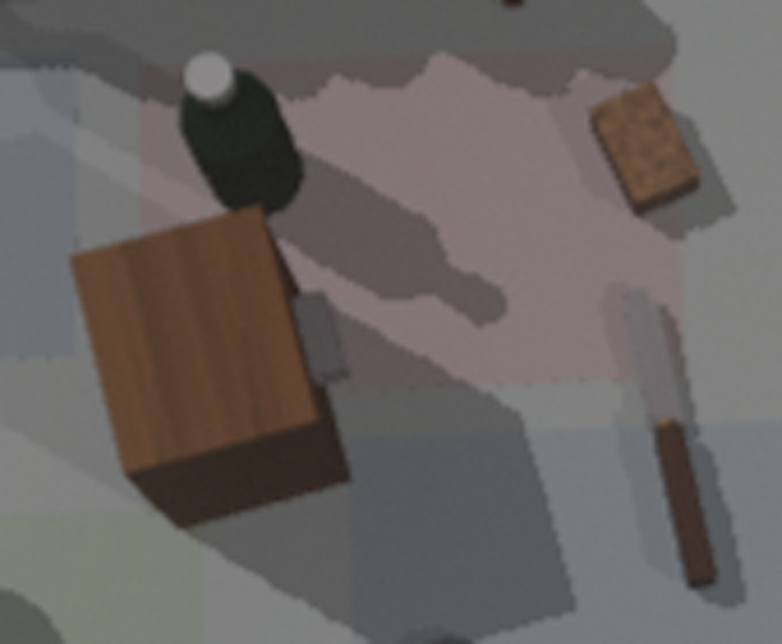

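View pics/c2.png

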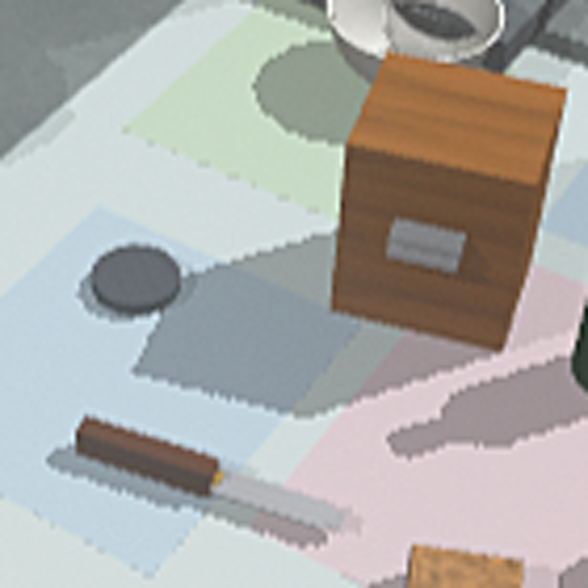

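```bash
cat > m1.py <<'E'
from h import *
T=lambda u,v:ray('top',(140+u/4.6-.4,110+v/4.6-.4))
S=lambda u,v:ray('scene',(240+u/4.2-.4,130+v/4.2-.4))
for nm,t,s in [('TL',(72,257),(566,88)),('TR',(263,205),(537,183)),('BR',(320,422),(347,147)),('BL',(130,473),(385,57)),
 ('tongue hi',(322,292),(467,232)),('tongue lo',(348,373),(393,217)),
 ('kn rear',(702,577),(84,428)),('kn root',(668,424),(212,478)),('kn tip',(633,293),(355,523))]:
    X,r=tri(T(*t),S(*s));print(nm,X,r)
for n,uv in [('bench front lo',(332,312)),('bench front hi',(500,350))]:
    o,v=S(*uv);print(n,o-v*o[2]/v[2])
E
python3 m1.py
```

```text
TL [0.6321 0.2939 0.1624] [np.float64(0.0007460700621120436), np.float64(0.0007460700621119824)]
TR [0.6588 0.1877 0.1619] [np.float64(0.0014799585879214047), np.float64(0.001479958587921292)]
BR [0.5336 0.158  0.1561] [np.float64(0.0011540207440849412), np.float64(0.001154020744084958)]
BL [0.5075 0.2614 0.1586] [np.float64(2.8931850806927733e-05), np.float64(2.8931850806832987e-05)]
tongue hi [0.6228 0.1632 0.1181] [np.float64(0.00476188991671204), np.float64(0.004761889916711982)]
tongue lo [0.574  0.149  0.1182] [np.float64(0.004736806624490467), np.float64(0.0047368066244904946)]
kn rear [ 0.4608 -0.0526  0.0203] [np.float64(0.0002698048175284979), np.float64(0.0002698048175284274)]
kn root [ 0.5561 -0.0371  0.016 ] [np.float64(0.0011143599465852738), np.float64(0.0011143599465853016)]
kn tip [ 0.6473 -0.0155  0.0075] [np.float64(0.004492516218086111), np.float64(0.004492516218085978)]
bench front lo [0.5354 0.1595 0.    ]
bench front hi [0.6566 0.1932 0.    ]
```

Request:
{"api": "send_rows", "payload": {
  "increments": [
    [[0.55,-0.96,0],[0,0,-0.79]],
    [[0.55,-0.96,0],[0,0,-0.79]],
    [[0.55,-0.96,0],[0,0,-0.79]],
    [[0.55,-0.96,0],[0,0,-0.79]],
    [[0.55,-0.96,0],[0,0,-0.79]],
    [[0.55,-0.96,0],[0,0,-0.79]],
    [[0.55,-0.96,0],[0,0,-0.79]],
    [[0.55,-0.96,0],[0,0,-0.79]]
  ]
}}

```text
t: 0.82
eef_pos: [0.2626, 0.4194, 0.231]
tcp_rot: [[0.573, -0.82, -0.0], [-0.82, -0.573, -0.0], [0.0, 0.0, -1.0]]
force: [1.3, -0.2, 0.4]
width: 0.0856
```

Request:
{"api": "send_rows", "payload": {
  "increments": [
    [[0.55,-0.96,0],[0,0,-0.79]],
    [[0.55,-0.96,0],[0,0,-0.79]],
    [[0.55,-0.96,0],[0,0,-0.79]],
    [[0.55,-0.96,0],[0,0,-0.79]],
    [[0.55,-0.96,0],[0,0,-0.79]],
    [[0.55,-0.96,0],[0,0,-0.79]],
    [[0.55,-0.96,0],[0,0,-0.79]],
    [[0.55,-0.96,0],[0,0,-0.79]]
  ]
}}

```text
t: 1.48
eef_pos: [0.3506, 0.2659, 0.2311]
tcp_rot: [[-0.052, -0.999, -0.0], [-0.999, 0.052, 0.0], [-0.0, 0.0, -1.0]]
force: [-0.1, -0.2, -0.2]
width: 0.0851
```

Request:
{"api": "send_rows", "payload": {
  "increments": [
    [[0.55,-0.96,0],[0,0,-0.79]],
    [[0.55,-0.96,0],[0,0,-0.79]],
    [[0.55,-0.96,0],[0,0,-0.79]],
    [[0.55,-0.96,0],[0,0,-0.79]],
    [[0.55,-0.96,0],[0,0,-0.79]],
    [[0.55,-0.96,0],[0,0,-0.79]],
    [[0.55,-0.96,0],[0,0,-0.79]],
    [[0.55,-0.96,0],[0,0,-0.79]]
  ]
}}

```text
t: 2.15
eef_pos: [0.4386, 0.1122, 0.2311]
tcp_rot: [[-0.654, -0.756, -0.0], [-0.756, 0.654, 0.0], [-0.0, 0.0, -1.0]]
force: [0.6, 1.1, -0.6]
width: 0.0857
```

Request:
{"api": "send_rows", "payload": {
  "increments": [
    [[0.55,-0.96,0],[0,0,-0.79]],
    [[0.55,-0.96,0],[0,0,-0.79]],
    [[0.55,-0.96,0],[0,0,-0.79]],
    [[0.55,-0.96,0],[0,0,-0.79]],
    [[0.55,-0.96,0],[0,0,-0.79]],
    [[0.55,-0.96,0],[0,0,-0.79]],
    [[0.55,-0.96,0],[0,0,-0.79]],
    [[0.55,-0.96,0],[0,0,-0.79]]
  ]
}}

```text
t: 2.82
eef_pos: [0.5266, -0.0414, 0.231]
tcp_rot: [[-0.981, -0.194, -0.0], [-0.194, 0.981, 0.0], [0.0, 0.0, -1.0]]
force: [0.3, -0.9, -0.0]
width: 0.0852
```

Run:
```python
from h import *
s=sense();print(s['eef_pos'],s['tcp_rot'],s['joint_positions'],s['t'])
np.savez('p1.npz',p=s['eef_pos'],R=s['tcp_rot'])
cv2.imwrite('pics/w1.png',capture('wrist'))
```

```text
[ 0.5266 -0.0414  0.231 ] [[-0.981  -0.194  -0.0004]
 [-0.194   0.981   0.0002]
 [ 0.0004  0.0002 -1.    ]] [ 17.3366  -8.6526  -5.6815  -0.0159 -92.993  -96.1485] 2.8167
```

View pics/w1.png

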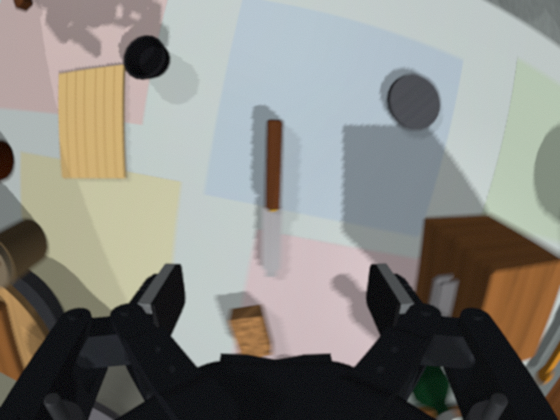

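Wrist view: knife handle from (275,120) to (272,209), tip around (271,275). The tongue is at (443,293) and the panel at (93,122). I'll enlarge it.

Run:
```python
from h import *
crop('pics/w1.png','pics/c3.png',225,100,325,290,3.1)
crop('pics/w1.png','pics/c4.png',400,200,560,360,3.7)
```

```text
(no output)
```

View pics/c3.png

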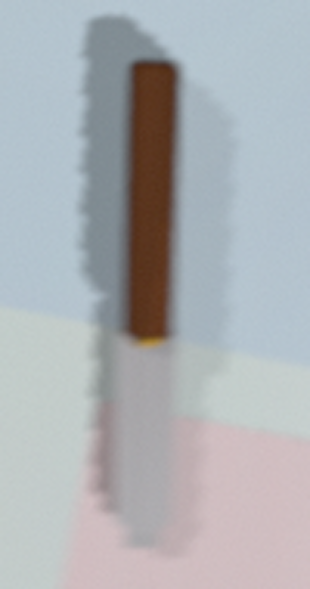

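View pics/c4.png

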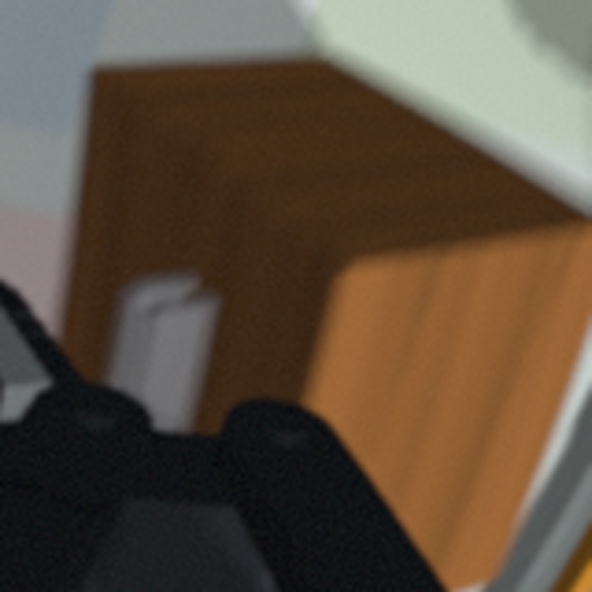

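Run:
```python
from h import *
P=np.load('p1.npz');pose=(P['p'],P['R'])
W=lambda u,v:(225+u/3.1-.4,100+v/3.1-.4)
T=lambda u,v:ray('top',(140+u/4.6-.4,110+v/4.6-.4))
S=lambda u,v:ray('scene',(240+u/4.2-.4,130+v/4.2-.4))
a=atz('wrist',W(155,63),.026,pose);b=atz('wrist',W(149,340),.026,pose);c=atz('wrist',W(141,546),.014,pose)
print(a,b,c,np.degrees(np.arctan2(*(b-a)[1::-1])),np.degrees(np.arctan2(*(c-a)[1::-1])),np.linalg.norm(b-a),np.linalg.norm((c-a)[:2]))
for nm,w,t,s in [('rear',(155,63),(702,577),(84,422)),('root',(149,340),(668,424),(214,470)),('tip',(141,546),(633,293),(355,523))]:
    print(nm,tri(ray('wrist',W(*w),pose),T(*t),S(*s)))
W4=lambda u,v:(400+u/3.7-.4,200+v/3.7-.4)
# keeper corners from wrist
for nm,w,z in [('front-lo bench',(93,70),0),('top corner front lo',(345,262),.162),('back lo top',(590,222),.162),('tongue lo front',(158,310),.106),('tongue lo root',(218,292),.106)]:
    print(nm,atz('wrist',W4(*w),z,pose))
```

```text
[ 0.4586 -0.0546  0.026 ] [ 0.5557 -0.0376  0.026 ] [ 0.6446 -0.0236  0.014 ] 9.923769426584919 9.451536880389265 0.09861297198754969 0.18858602317014417
rear (array([ 0.4597, -0.0531,  0.0261]), [np.float64(0.0018656682605836781), np.float64(0.00046584017104359327), np.float64(0.0016133170166012293)])
root (array([ 0.5559, -0.0369,  0.0233]), [np.float64(0.0008533845012375769), np.float64(0.0008539398758926397), np.float64(0.00011000721341278119)])
tip (array([ 0.6474, -0.0187,  0.0096]), [np.float64(0.004517794100977835), np.float64(0.004214209691284385), np.float64(0.006025125902522968)])
front-lo bench [0.5369 0.1605 0.    ]
top corner front lo [0.5336 0.1551 0.162 ]
back lo top [0.512  0.2474 0.162 ]
tongue lo front [0.5772 0.1472 0.106 ]
tongue lo root [0.5692 0.1657 0.106 ]
```

Request:
{"api": "send_rows", "payload": {
  "increments": [
    [[0.075,0.01,-1],[0,0,-0.03]],
    [[0.075,0.01,-1],[0,0,-0.03]],
    [[0.075,0.01,-1],[0,0,-0.03]],
    [[0.075,0.01,-1],[0,0,-0.03]],
    [[0.075,0.01,-1],[0,0,-0.03]],
    [[0.075,0.01,-1],[0,0,-0.03]],
    [[0.075,0.01,-1],[0,0,-0.03]],
    [[0.075,0.01,-1],[0,0,-0.03]]
  ]
}}

```text
t: 3.53
eef_pos: [0.5381, -0.0387, 0.0701]
tcp_rot: [[-0.985, -0.173, -0.0], [-0.173, 0.985, 0.0], [0.0, 0.0, -1.0]]
force: [0.7, 0.1, -0.2]
width: 0.0855
```

Request:
{"api": "send_rows", "payload": {
  "increments": [
    [[0,0,-0.7],[0,0,0]],
    [[0,0,-0.7],[0,0,0]],
    [[0,0,-0.7],[0,0,0]],
    [[0,0,-0.5],[0,0,0]],
    [[0,0,-0.3],[0,0,0]],
    [[0,0,-0.2],[0,0,0]],
    [[0,0,-0.15],[0,0,0]]
  ]
}}

```text
t: 4.12
eef_pos: [0.5384, -0.0387, 0.0062]
tcp_rot: [[-0.985, -0.174, 0.0], [-0.174, 0.985, -0.0], [-0.0, -0.0, -1.0]]
force: [0.1, -0.1, 0.4]
width: 0.0855
```

Run:
```python
from h import *
s=sense();print(s['eef_pos'],s['tcp_rot'],s['force'],s['t'])
cv2.imwrite('pics/w2.png',capture('wrist'))
```

```text
[ 0.5384 -0.0387  0.0062] [[-0.9848 -0.1736  0.0001]
 [-0.1736  0.9848 -0.0001]
 [-0.0001 -0.0001 -1.    ]] [ 0.0553 -0.0668  0.447 ] 4.1167
```

View pics/w2.png

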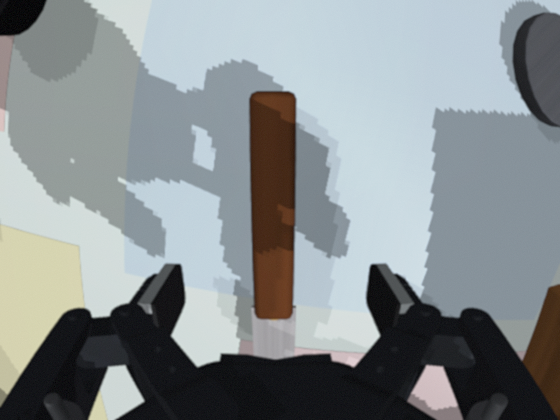

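The handle lies centred between the open fingers, with its root at (273,318) just ahead of the pads. I'll close the gripper.

Request:
{"api": "send_rows", "payload": {
  "increments": [
    [[0,0,0],[0,0,0]],
    [[0,0,0],[0,0,0]],
    [[0,0,0],[0,0,0]],
    [[0,0,0],[0,0,0]],
    [[0,0,0],[0,0,0]],
    [[0,0,0],[0,0,0]]
  ],
  "hand": -1
}}

```text
t: 4.67
eef_pos: [0.5387, -0.0387, 0.0069]
tcp_rot: [[-0.985, -0.174, 0.001], [-0.174, 0.985, 0.0], [-0.001, -0.0, -1.0]]
force: [1.2, -0.7, -1.4]
width: 0.0163
```

Run:
```python
from h import *
s=sense();print(s['eef_pos'],s['force'],s['width'],s['t'])
cv2.imwrite('pics/w3.png',capture('wrist'))
```

```text
[ 0.5387 -0.0387  0.0069] [ 1.1674 -0.7283 -1.3625] 0.01631719429001397 4.6667
```

View pics/w3.png

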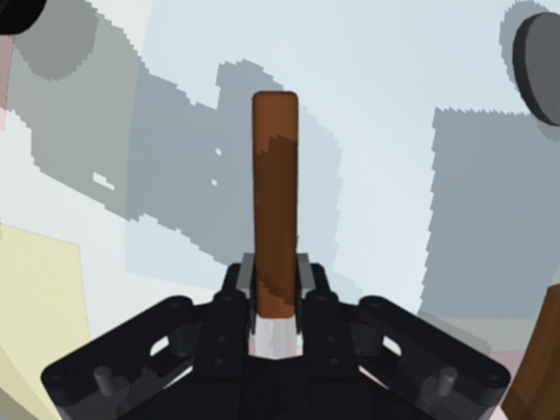

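Request:
{"api": "send_rows", "payload": {
  "increments": [
    [[0,0,0.6],[0,0,0]],
    [[0,0,1],[0,0,0]],
    [[0,0,1],[0,0,0]],
    [[0.3,0.15,1],[0,0,0.985]],
    [[0.3,0.15,1],[0,0,0.985]],
    [[0.3,0.15,1],[0,0,0.985]],
    [[0.3,0.15,1],[0,0,0.985]],
    [[0.3,0.15,0],[0,0,0.985]]
  ]
}}

```text
t: 5.38
eef_pos: [0.5705, -0.0237, 0.1443]
tcp_rot: [[-0.768, -0.641, 0.007], [-0.641, 0.768, 0.0], [-0.006, -0.005, -1.0]]
force: [0.0, -0.2, -0.4]
width: 0.0168
```

Request:
{"api": "send_rows", "payload": {
  "increments": [
    [[0.3,0.15,0],[0,0,0.985]],
    [[0.3,0.15,0],[0,0,0.985]],
    [[0.3,0.15,0],[0,0,0.985]],
    [[0.3,0.15,0],[0,0,0.985]],
    [[0.3,0.15,0],[0,0,0.985]],
    [[0.3,0.15,0],[0,0,0.985]],
    [[0.3,0.15,0],[0,0,0.985]],
    [[0.3,0.15,0],[0,0,0.985]]
  ]
}}

```text
t: 6.05
eef_pos: [0.6164, 0.0004, 0.1388]
tcp_rot: [[-0.05, -0.999, -0.0], [-0.999, 0.05, 0.0], [0.0, 0.0, -1.0]]
force: [0.2, -0.6, -2.1]
width: 0.0168
```

Request:
{"api": "send_rows", "payload": {
  "increments": [
    [[0.3,0.15,0],[0,0,0.985]],
    [[0.3,0.15,0],[0,0,0.985]],
    [[0.3,0.15,0],[0,0,0.985]],
    [[0,0,0],[0,0,0]],
    [[0,0,0],[0,0,0]]
  ]
}}

```text
t: 6.47
eef_pos: [0.6342, 0.0093, 0.1384]
tcp_rot: [[0.248, -0.969, -0.001], [-0.969, -0.248, -0.0], [-0.0, 0.001, -1.0]]
force: [0.1, 0.5, -0.8]
width: 0.0166
```

Run:
```python
from h import *
s=sense();print(s['eef_pos'],s['tcp_rot'],s['joint_positions'],s['force'],s['width'],s['t'])
np.savez('p4.npz',p=s['eef_pos'],R=s['tcp_rot'])
cv2.imwrite('pics/w4.png',capture('wrist'))
cv2.imwrite('pics/s4.png',capture('scene'))
cv2.imwrite('pics/t4.png',capture('top'))
crop('pics/s4.png','pics/c5.png',250,90,430,260,3.5)
crop('pics/t4.png','pics/c6.png',140,110,310,250,4.6)
```

```text
[0.6342 0.0093 0.1384] [[ 0.2484 -0.9687 -0.0006]
 [-0.9687 -0.2484 -0.0001]
 [-0.      0.0006 -1.    ]] [ 18.8897   7.9985   1.2595  -0.0032 -83.2945  -4.5077] [ 0.1196  0.4514 -0.7591] 0.01655696271763935 6.4667
```

View pics/w4.png

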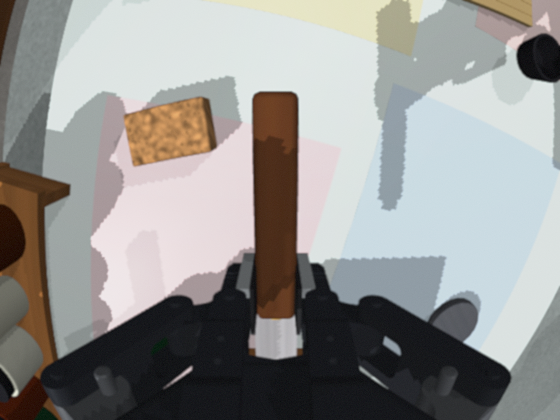

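View pics/c5.png

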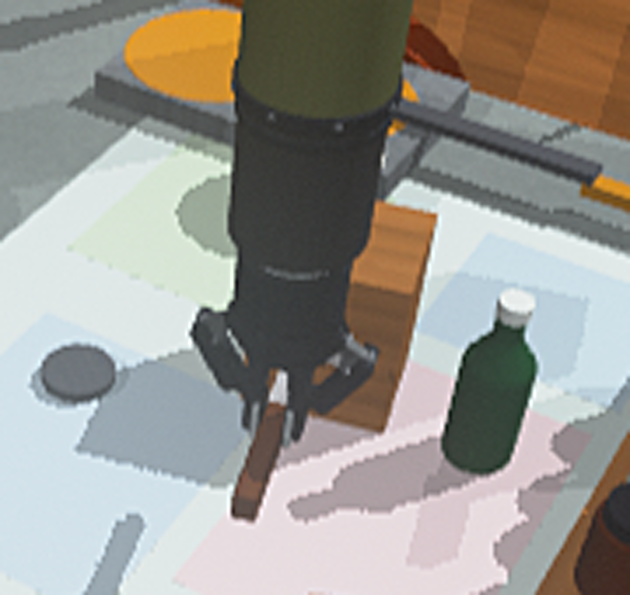

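View pics/c6.png

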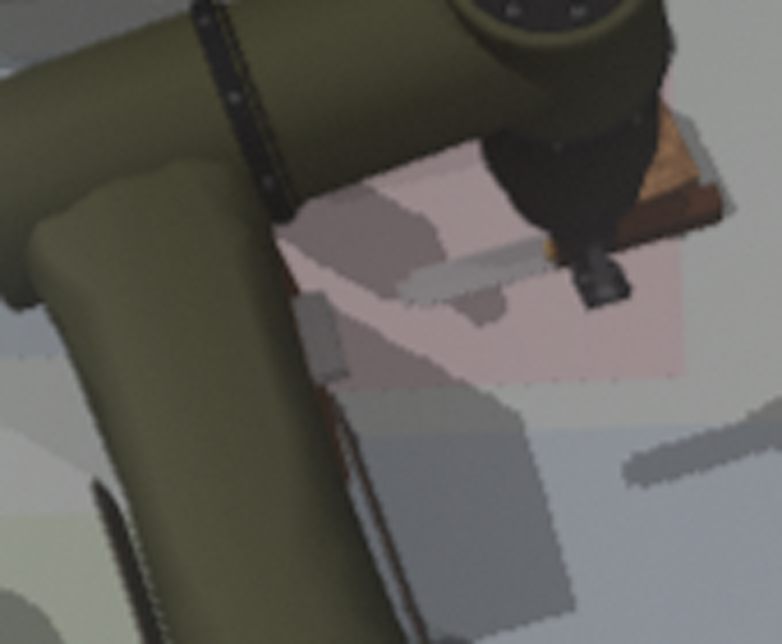

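View pics/s4.png

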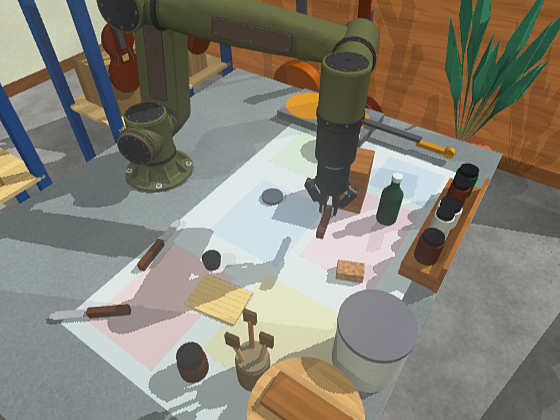

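Run:
```python
from h import *
T=lambda u,v:(140+u/4.6-.4,110+v/4.6-.4)
p=np.load('p4.npz')['p']
z=p[2]+.0065
tip=atz('top',T(403,290),z+.000);root=atz('top',T(553,250),z);rear=atz('top',T(718,203),z+.0)
print(z,tip,root,rear,np.linalg.norm((tip-p)[:2]),np.degrees(np.arctan2(*(tip-root)[1::-1])))
for uv in [(322,292),(348,373)]: print(atz('top',T(*uv),.106))
for uv in [(297,300),(325,388)]: print(atz('top',T(*uv),.106))
```

```text
0.14489360879820318 [0.6099 0.1111 0.1449] [0.6299 0.0259 0.1449] [ 0.6538 -0.0685  0.1449] 0.10461145362173364 103.2068247806317
[0.6224 0.1619 0.106 ]
[0.5733 0.1475 0.106 ]
[0.6182 0.1765 0.106 ]
[0.5649 0.1609 0.106 ]
```

Request:
{"api": "send_rows", "payload": {
  "increments": [
    [[0,0,-0.8],[0,0,0]],
    [[0,0,-0.8],[0,0,0]],
    [[0,0,-0.6],[0,0,0]],
    [[-0.12,0.48,-0.27],[0,0,0]],
    [[-0.12,0.48,0],[0,0,0]],
    [[-0.12,0.48,0],[0,0,0]],
    [[0,0,0],[0,0,0]],
    [[0,0,0],[0,0,0]]
  ]
}}

```text
t: 7.28
eef_pos: [0.6275, 0.0392, 0.0902]
tcp_rot: [[0.253, -0.968, 0.002], [-0.968, -0.253, 0.0], [0.0, -0.002, -1.0]]
force: [0.7, -0.1, -1.3]
width: 0.0164
```

Run:
```python
from h import *
s=sense();print(s['eef_pos'],s['tcp_rot'],s['force'],s['width'],s['t'])
np.savez('p5.npz',p=s['eef_pos'],R=s['tcp_rot'])
cv2.imwrite('pics/s5.png',capture('scene'))
cv2.imwrite('pics/t5.png',capture('top'))
crop('pics/s5.png','pics/c7.png',290,150,400,250,5.5)
crop('pics/t5.png','pics/c8.png',190,130,310,230,6)
```

```text
[0.6275 0.0392 0.0902] [[ 0.2526 -0.9676  0.0019]
 [-0.9676 -0.2526  0.0003]
 [ 0.0002 -0.0019 -1.    ]] [ 0.6603 -0.0888 -1.2551] 0.016361762839944644 7.2833
```

View pics/c7.png

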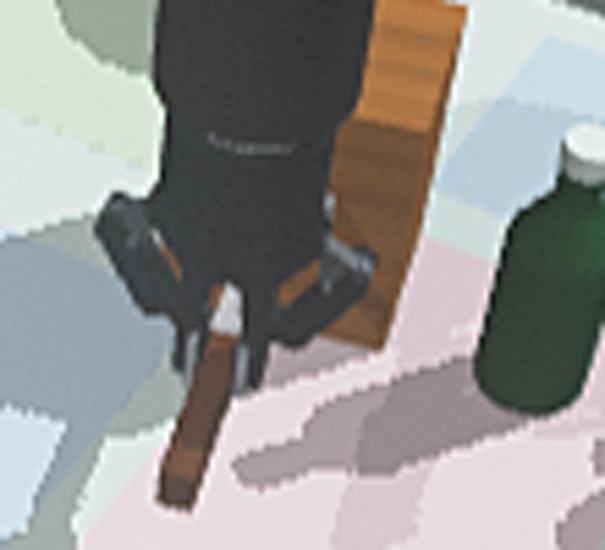

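View pics/c8.png

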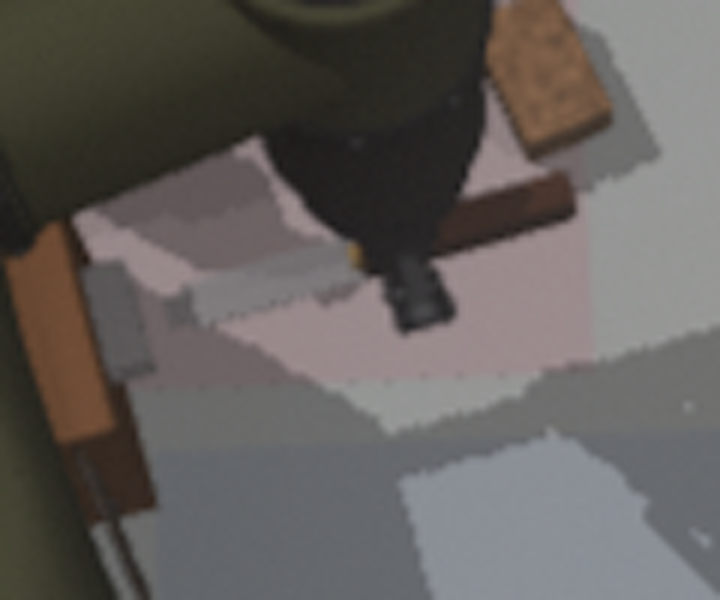

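Run:
```python
from h import *
T=lambda u,v:ray('top',(190+u/6-.4,130+v/6-.4))
S=lambda u,v:ray('scene',(290+u/5.5-.4,150+v/5.5-.4))
print(tri(T(571,188),S(180,469)))
print(tri(T(360,262),S(222,335)))
t=atz('top',(190+172/6-.4,130+302/6-.4),.0955);a=atz('top',(190+125/6-.4,130+258/6-.4),.106);b=atz('top',(190+155/6-.4,130+373/6-.4),.106)
print(t,a,b,(a+b)/2)
# predicted tip if level
p=np.load('p5.npz');print(p['p']-p['R'][:,0]*.1096, p['p']-p['R'][:,0]*.105)
```

```text
(array([ 0.6481, -0.0386,  0.1105]), [np.float64(0.0019715761531731942), np.float64(0.0019715761531730424)])
(array([0.6195, 0.0563, 0.1032]), [np.float64(0.0014487213933272668), np.float64(0.0014487213933270069)])
[0.6055 0.1403 0.0955] [0.6236 0.1597 0.106 ] [0.5703 0.1471 0.106 ] [0.597  0.1534 0.106 ]
[0.5998 0.1453 0.0902] [0.601  0.1408 0.0902]
```

Request:
{"api": "send_rows", "payload": {
  "increments": [
    [[-0.055,0.22,-0.05],[0,0,0]],
    [[-0.055,0.22,0],[0,0,0]],
    [[-0.055,0.22,0],[0,0,0]],
    [[-0.055,0.22,0],[0,0,0]],
    [[0,0,0],[0,0,0]]
  ]
}}

```text
t: 7.8
eef_pos: [0.6225, 0.0566, 0.0879]
tcp_rot: [[0.252, -0.968, -0.0], [-0.968, -0.252, 0.0], [-0.0, 0.0, -1.0]]
force: [0.1, 0.0, -1.2]
width: 0.0168
```

Request:
{"api": "send_rows", "payload": {
  "increments": [
    [[-0.055,0.22,0],[0,0,0]],
    [[-0.055,0.22,0],[0,0,0]],
    [[-0.03,0.1,0],[0,0,0]],
    [[0,0,0],[0,0,0]],
    [[0,0,0],[0,0,0]]
  ]
}}

```text
t: 8.22
eef_pos: [0.6199, 0.0667, 0.0879]
tcp_rot: [[0.252, -0.968, -0.0], [-0.968, -0.252, -0.0], [0.0, 0.0, -1.0]]
force: [-0.3, 0.0, -0.5]
width: 0.0168
```

Run:
```python
from h import *
s=sense();print(s['eef_pos'],s['tcp_rot'],s['force'],s['moment'],s['width'],s['t'])
cv2.imwrite('pics/s6.png',capture('scene'))
cv2.imwrite('pics/t6.png',capture('top'))
crop('pics/s6.png','pics/c9.png',290,150,400,250,5.5)
crop('pics/t6.png','pics/c10.png',190,130,310,230,6)
```

```text
[0.6199 0.0667 0.0879] [[ 0.2515 -0.9679 -0.0001]
 [-0.9679 -0.2515 -0.0001]
 [ 0.      0.0001 -1.    ]] [-0.3365  0.0437 -0.4692] [ 0.0155 -0.0255 -0.0107] 0.016754852884514296 8.2167
```

View pics/c10.png

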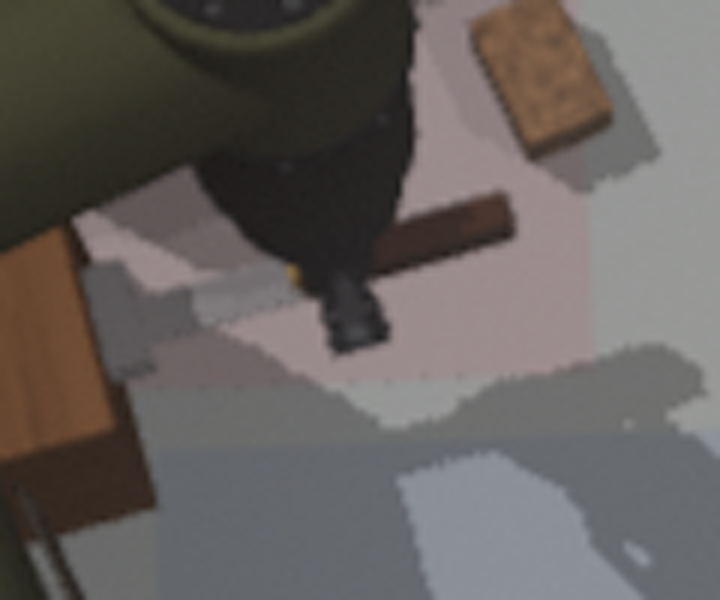

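Request:
{"api": "send_rows", "payload": {
  "increments": [
    [[0,0,0.1],[0,0,0]],
    [[0,0,0.15],[0,0,0]],
    [[0,0.01,0.28],[0,0,0]],
    [[-0.005,0.02,0.28],[0,0,0]],
    [[-0.01,0.035,0.28],[0,0,0]],
    [[-0.012,0.05,0.28],[0,0,0]],
    [[0,0,0],[0,0,0]],
    [[0,0,0],[0,0,0]]
  ]
}}

```text
t: 8.98
eef_pos: [0.6197, 0.069, 0.116]
tcp_rot: [[0.251, -0.968, 0.001], [-0.968, -0.251, 0.001], [-0.0, -0.001, -1.0]]
force: [-0.5, -1.5, -0.9]
width: 0.0168
```

Run:
```python
from h import *
s=sense();print(s['eef_pos'],s['tcp_rot'],s['force'],s['moment'],s['width'],s['t'])
cv2.imwrite('pics/s7.png',capture('scene'))
cv2.imwrite('pics/t7.png',capture('top'))
crop('pics/s7.png','pics/c11.png',290,110,400,250,4.2)
crop('pics/t7.png','pics/c12.png',140,130,310,230,4.5)
```

```text
[0.6197 0.069  0.116 ] [[ 0.2513 -0.9679  0.0012]
 [-0.9679 -0.2513  0.0005]
 [-0.0002 -0.0013 -1.    ]] [-0.4801 -1.4705 -0.8758] [-0.0248 -0.0281  0.0019] 0.01680804953478157 8.9833
```

View pics/c12.png

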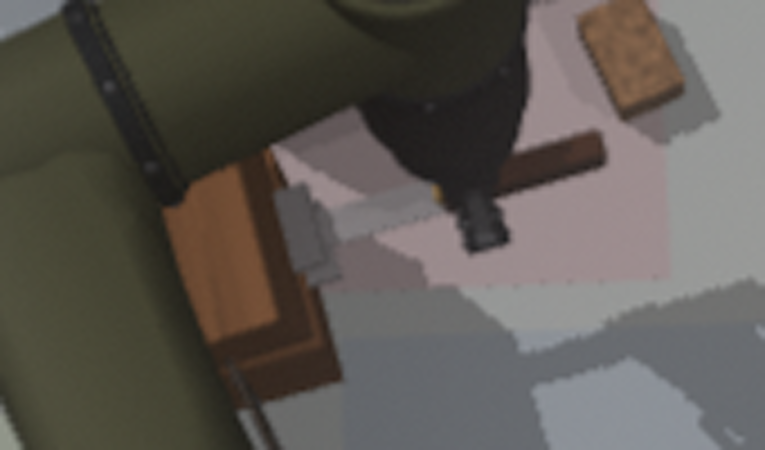

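View pics/c11.png

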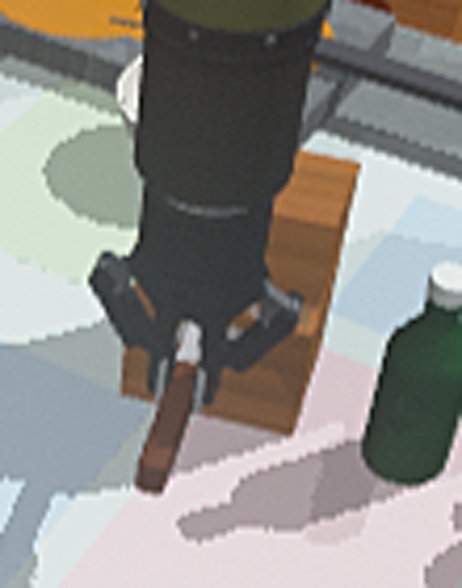

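The tongue now sits above its ledge and the lid is lifting (gap visible at top crop (320,260)). I'll continue along the arc.

Request:
{"api": "send_rows", "payload": {
  "increments": [
    [[-0.016,0.062,0.28],[0,0,0]],
    [[-0.019,0.076,0.276],[0,0,0]],
    [[-0.022,0.09,0.272],[0,0,0]],
    [[-0.026,0.1,0.268],[0,0,0]],
    [[-0.029,0.115,0.262],[0,0,0]],
    [[-0.032,0.127,0.256],[0,0,0]],
    [[-0.035,0.14,0.25],[0,0,0]],
    [[-0.038,0.15,0.24],[0,0,0]]
  ]
}}

```text
t: 9.75
eef_pos: [0.615, 0.0864, 0.1581]
tcp_rot: [[0.251, -0.968, 0.0], [-0.968, -0.251, 0.0], [-0.0, -0.0, -1.0]]
force: [-0.1, -1.4, -1.6]
width: 0.0169
```

Run:
```python
from h import *
s=sense();print(s['eef_pos'],s['tcp_rot'],s['force'],s['moment'],s['width'],s['t'])
cv2.imwrite('pics/t8.png',capture('top'))
crop('pics/t8.png','pics/c13.png',140,130,310,230,4.5)
```

```text
[0.615  0.0864 0.1581] [[ 0.2513 -0.9679  0.0003]
 [-0.9679 -0.2513  0.0001]
 [-0.     -0.0003 -1.    ]] [-0.1425 -1.3813 -1.5958] [-0.0355  0.0075  0.045 ] 0.016925329627594864 9.75
```

View pics/c13.png

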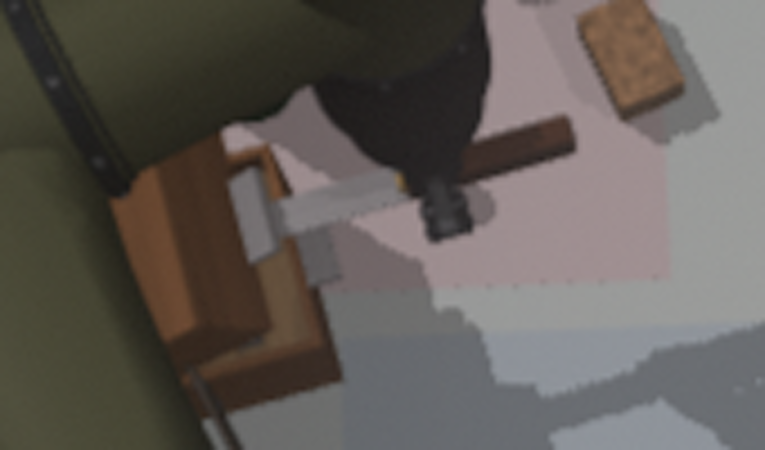

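Request:
{"api": "send_rows", "payload": {
  "increments": [
    [[-0.04,0.158,0.23],[0,0,0]],
    [[-0.043,0.168,0.224],[0,0,0]],
    [[-0.046,0.178,0.215],[0,0,0]],
    [[-0.048,0.188,0.205],[0,0,0]],
    [[-0.05,0.196,0.195],[0,0,0]],
    [[-0.05,0.2,0.185],[0,0,0]],
    [[-0.05,0.2,0.18],[0,0,0]]
  ]
}}

```text
t: 10.38
eef_pos: [0.6084, 0.1122, 0.1864]
tcp_rot: [[0.251, -0.968, -0.0], [-0.968, -0.251, -0.0], [0.0, 0.0, -1.0]]
force: [-0.2, -0.4, -1.2]
width: 0.017
```

Run:
```python
from h import *
s=sense();print(s['eef_pos'],s['tcp_rot'],s['force'],s['moment'],s['width'],s['t'])
cv2.imwrite('pics/t9.png',capture('top'))
crop('pics/t9.png','pics/c14.png',140,130,310,230,4.5)
```

```text
[0.6084 0.1122 0.1864] [[ 0.2513 -0.9679 -0.    ]
 [-0.9679 -0.2513 -0.    ]
 [ 0.      0.     -1.    ]] [-0.1856 -0.3833 -1.2089] [ 0.0011 -0.0552  0.0227] 0.01695643323793258 10.3833
```

View pics/c14.png

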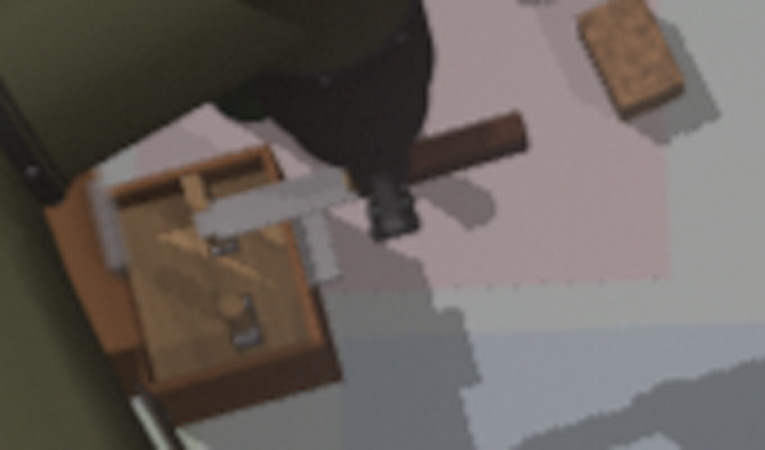

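The lid has swung open. The long flat brush shows at crop (195,190), the keeper's y=-30 socket, and the short round one at (235,310). I'll work out the free space for putting the knife down.

Run:
```python
from h import *
for n,uv,z in [('cork',(280,141),.03),('jarlid',(237,261),.013),('pot',(350,250),.034),('bottle top',(185,126),.17),('panel c',(374,221),.008),('brushjar base',(408,152),.1),('darkjar',(435,190),.075),('bowl',(104,249),.065)]:
    print(n,atz('top',uv,z))
```

```text
cork [ 0.7324 -0.0299  0.03  ]
jarlid [0.3957 0.1021 0.013 ]
pot [ 0.4105 -0.2078  0.034 ]
bottle top [0.7325 0.2155 0.17  ]
panel c [ 0.4932 -0.2841  0.008 ]
brushjar base [ 0.6612 -0.3734  0.1   ]
darkjar [ 0.5588 -0.4432  0.075 ]
bowl [0.4359 0.4516 0.065 ]
```

Request:
{"api": "send_rows", "payload": {
  "increments": [
    [[-0.1,-0.6,0],[0,0,0]],
    [[-0.25,-1,0],[0,0,0]],
    [[-0.25,-1,0],[0,0,0]],
    [[-0.25,-1,0],[0,0,0]],
    [[-0.25,-1,0],[0,0,0]],
    [[-0.25,-1,-0.5],[0,0,0]],
    [[-0.25,-1,-0.8],[0,0,0]],
    [[-0.25,-0.6,-1],[0,0,0]]
  ]
}}

```text
t: 11.1
eef_pos: [0.5715, -0.0344, 0.1409]
tcp_rot: [[0.25, -0.968, 0.003], [-0.968, -0.25, -0.0], [0.001, -0.002, -1.0]]
force: [-0.2, 0.3, -1.2]
width: 0.0167
```

Request:
{"api": "send_rows", "payload": {
  "increments": [
    [[0,0,-1],[0,0,0]],
    [[0,0,-1],[0,0,0]],
    [[0,0,-1],[0,0,0]],
    [[0,0,-1],[0,0,0]],
    [[0,0,-1],[0,0,0]],
    [[0,0,-0.7],[0,0,0]],
    [[0,0,-0.4],[0,0,0]],
    [[0,0,-0.2],[0,0,0]]
  ]
}}

```text
t: 11.77
eef_pos: [0.5706, -0.0328, 0.0126]
tcp_rot: [[0.251, -0.968, -0.002], [-0.968, -0.251, -0.001], [-0.0, 0.002, -1.0]]
force: [-0.2, -0.2, -1.0]
width: 0.0164
```

Run:
```python
from h import *
s=sense();print(s['eef_pos'],s['tcp_rot'],s['force'],s['moment'],s['width'],s['t'])
cv2.imwrite('pics/t10.png',capture('top'))
```

```text
[ 0.5706 -0.0328  0.0126] [[ 0.2508 -0.968  -0.0022]
 [-0.968  -0.2508 -0.0005]
 [-0.      0.0023 -1.    ]] [-0.2235 -0.2109 -0.9882] [ 0.0437 -0.0296 -0.04  ] 0.016394142593183465 11.7667
```

View pics/t10.png

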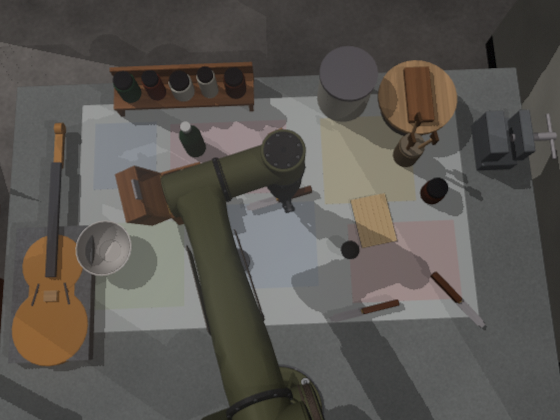

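Request:
{"api": "send_rows", "payload": {
  "increments": [
    [[0,0,-0.15],[0,0,0]],
    [[0,0,-0.12],[0,0,0]],
    [[0,0,0],[0,0,0]],
    [[0,0,0],[0,0,0]]
  ]
}}

```text
t: 12.15
eef_pos: [0.5718, -0.0322, 0.0092]
tcp_rot: [[0.251, -0.968, 0.001], [-0.968, -0.251, 0.0], [0.0, -0.001, -1.0]]
force: [-0.2, -0.4, -1.6]
width: 0.017
```

Request:
{"api": "send_rows", "payload": {
  "increments": [
    [[0,0,-0.07],[0,0,0]],
    [[0,0,-0.05],[0,0,0]],
    [[0,0,0],[0,0,0]],
    [[0,0,0],[0,0,0]]
  ]
}}

```text
t: 12.48
eef_pos: [0.5719, -0.0322, 0.0068]
tcp_rot: [[0.251, -0.968, 0.001], [-0.968, -0.251, -0.0], [0.0, -0.001, -1.0]]
force: [-0.0, 0.6, 1.1]
width: 0.0168
```

Touched down (force z rose by about 2.5 N), so I'll release.

Request:
{"api": "send_rows", "payload": {
  "increments": [
    [[0,0,0],[0,0,0]],
    [[0,0,0],[0,0,0]],
    [[0,0,0],[0,0,0]],
    [[0,0,0],[0,0,0]],
    [[0,0,0],[0,0,0]],
    [[0,0,0],[0,0,0]]
  ],
  "hand": 1
}}

```text
t: 12.98
eef_pos: [0.5715, -0.0323, 0.0062]
tcp_rot: [[0.251, -0.968, -0.0], [-0.968, -0.251, -0.0], [0.0, 0.0, -1.0]]
force: [0.0, 1.2, 0.4]
width: 0.0848
```

Request:
{"api": "send_rows", "payload": {
  "increments": [
    [[0,0,0.4],[0,0,0]],
    [[0,0,1],[0,0,0]],
    [[0,0,1],[0,0,0]],
    [[0,0,1],[0,0,0]],
    [[0,0,1],[0,0,0]],
    [[0,0,1],[0,0,0]],
    [[0,0,1],[0,0,0]],
    [[0,0,1],[0,0,0]]
  ]
}}

```text
t: 13.65
eef_pos: [0.5714, -0.0323, 0.156]
tcp_rot: [[0.251, -0.968, 0.001], [-0.968, -0.251, -0.0], [0.0, -0.001, -1.0]]
force: [1.5, 0.3, -0.0]
width: 0.0853
```

Run:
```python
from h import *
s=sense();print(s['eef_pos'],s['tcp_rot'],s['force'],s['joint_positions'],s['width'],s['t'])
np.savez('p11.npz',p=s['eef_pos'],R=s['tcp_rot'])
cv2.imwrite('pics/t11.png',capture('top'))
cv2.imwrite('pics/w11.png',capture('wrist'))
cv2.imwrite('pics/s11.png',capture('scene'))
crop('pics/t11.png','pics/c15.png',100,130,310,230,3.8)
crop('pics/s11.png','pics/c16.png',270,80,400,250,3.5)
```

```text
[ 0.5714 -0.0323  0.156 ] [[ 0.2513 -0.9679  0.0006]
 [-0.9679 -0.2513 -0.    ]
 [ 0.0002 -0.0006 -1.    ]] [ 1.4574  0.2732 -0.0149] [ 16.8515  -1.6826  -6.9728   0.0126 -84.6766  -2.3005] 0.0853313190312986 13.65
```

View pics/c15.png

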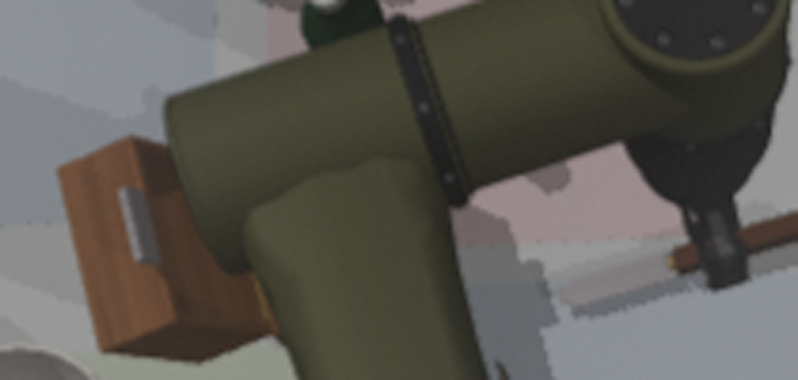

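View pics/w11.png

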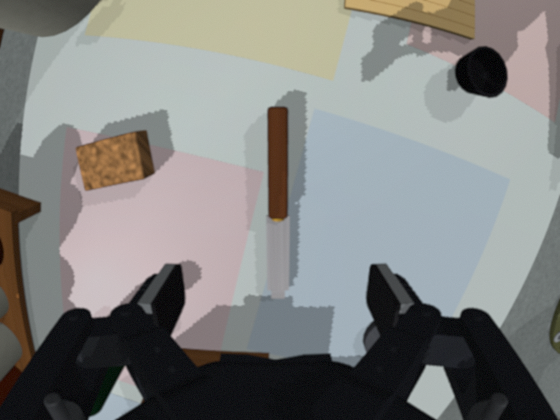

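View pics/c16.png

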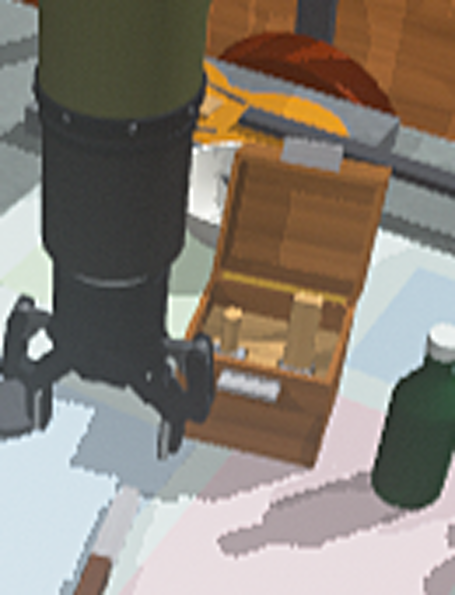

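Run:
```python
from h import *
crop('pics/t9.png','pics/c17.png',160,155,220,215,10)
crop('pics/s11.png','pics/c18.png',320,140,380,200,10)
```

```text
(no output)
```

View pics/c17.png

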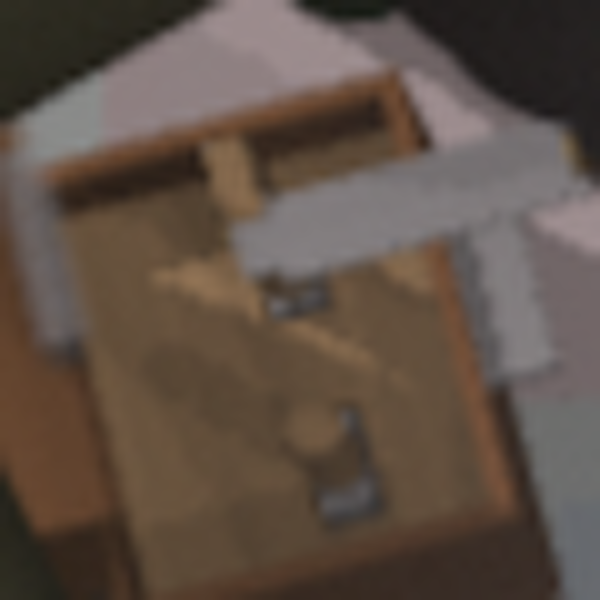

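View pics/c18.png

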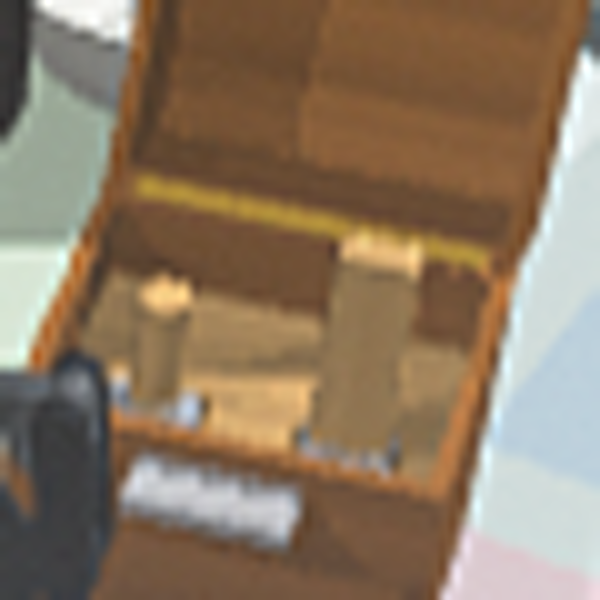

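Run:
```python
from h import *
T=lambda u,v:ray('top',(160+u/10-.45,155+v/10-.45))
S=lambda u,v:ray('scene',(320+u/10-.45,140+v/10-.45))
print('long',tri(T(240,190),S(382,250)))
print('short',tri(T(313,428),S(166,295)))
o,v=S(382,250);print(o+v*(.148-o[2])/v[2])
for n,t,s in [('rim front +x',(400,75),(515,265))]: pass
```

```text
long (array([0.6131, 0.2249, 0.147 ]), [np.float64(0.0018639437227395245), np.float64(0.0018639437227395389)])
short (array([0.5559, 0.211 , 0.1142]), [np.float64(0.00027990972606671235), np.float64(0.0002799097260666533)])
[0.6147 0.2255 0.148 ]
```

Request:
{"api": "send_rows", "payload": {
  "increments": [
    [[0,0.4,1],[0,0,0]],
    [[0.165,1,1],[0,0,0]],
    [[0.165,1,0.2],[0,0,0]],
    [[0.165,1,0],[0,0,0]],
    [[0.165,1,0],[0,0,0]],
    [[0.165,1,0],[0,0,0]],
    [[0.165,1,0],[0,0,0]],
    [[0.165,1,0],[0,0,0]]
  ]
}}

```text
t: 14.47
eef_pos: [0.5943, 0.1167, 0.1974]
tcp_rot: [[0.251, -0.968, -0.001], [-0.968, -0.251, -0.0], [0.0, 0.002, -1.0]]
force: [0.9, -0.4, 0.2]
width: 0.0853
```

Request:
{"api": "send_rows", "payload": {
  "increments": [
    [[0.165,1,0],[0,0,0]],
    [[0.165,1,0],[0,0,0]],
    [[0.165,1,0],[0,0,0]],
    [[0.165,1,0],[0,0,0]],
    [[0.165,0.965,0],[0,0,0]],
    [[0.15,0.5,0],[0,0,0]],
    [[0,0,0],[0,0,0]]
  ]
}}

```text
t: 15.05
eef_pos: [0.614, 0.2269, 0.1969]
tcp_rot: [[0.253, -0.967, -0.002], [-0.967, -0.253, -0.001], [0.0, 0.002, -1.0]]
force: [0.7, 0.2, -0.4]
width: 0.0853
```

Run:
```python
from h import *
s=sense();print(s['eef_pos'],s['tcp_rot'],s['force'],s['joint_positions'],s['width'],s['t'])
np.savez('p12.npz',p=s['eef_pos'],R=s['tcp_rot'])
cv2.imwrite('pics/w12.png',capture('wrist'))
cv2.imwrite('pics/s12.png',capture('scene'))
crop('pics/s12.png','pics/c19.png',270,60,410,230,3.5)
```

```text
[0.614  0.2269 0.1969] [[ 0.253  -0.9675 -0.0018]
 [-0.9675 -0.253  -0.0009]
 [ 0.0004  0.0019 -1.    ]] [ 0.7188  0.2489 -0.3933] [ 37.7384  10.6166  10.2837  -0.0224 -89.7769 -23.0842] 0.08534906198748872 15.05
```

View pics/w12.png

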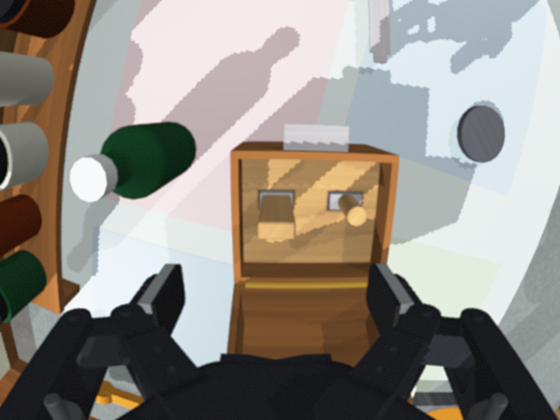

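View pics/c19.png

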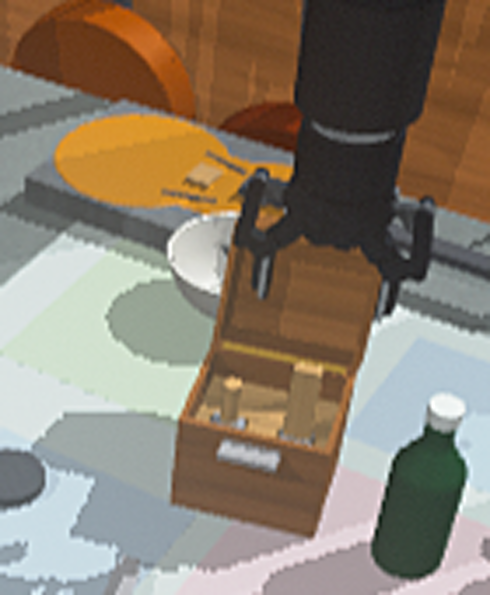

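Run:
```python
from h import *
P=np.load('p12.npz');pose=(P['p'],P['R'])
crop('pics/w12.png','pics/c20.png',240,170,390,270,5)
L=atz('wrist',(276,230),.148,pose);S=atz('wrist',(357,216),.115,pose);print(L,S)
```

```text
[0.6137 0.2251 0.148 ] [0.555  0.2111 0.115 ]
```

View pics/c20.png

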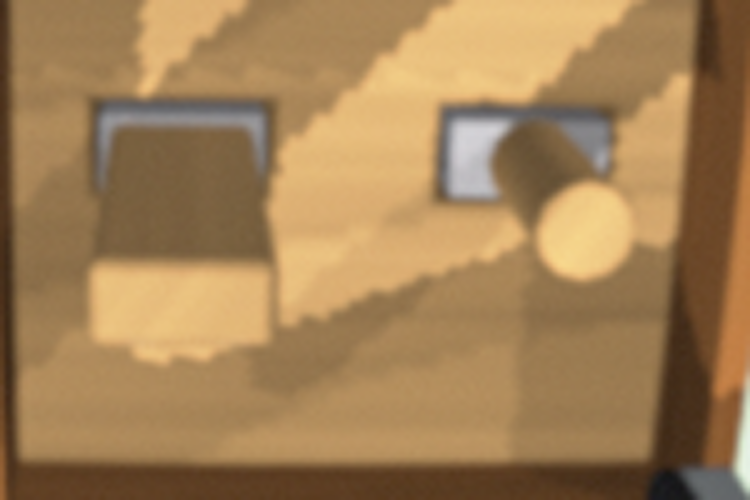

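Request:
{"api": "send_rows", "payload": {
  "increments": [
    [[0,-0.09,-0.8],[0,0,0]],
    [[0,0,-0.9],[0,0,0]],
    [[0,0,-0.9],[0,0,0]],
    [[0,0,-0.7],[0,0,0]],
    [[0,0,-0.4],[0,0,0]],
    [[0,0,0],[0,0,0]]
  ]
}}

```text
t: 15.65
eef_pos: [0.6132, 0.222, 0.1221]
tcp_rot: [[0.25, -0.968, -0.003], [-0.968, -0.25, -0.002], [0.001, 0.003, -1.0]]
force: [0.4, 0.5, 0.0]
width: 0.0856
```

Run:
```python
from h import *
s=sense();print(s['eef_pos'],s['force'],s['t'])
cv2.imwrite('pics/w13.png',capture('wrist'))
```

```text
[0.6132 0.222  0.1221] [0.4498 0.5111 0.029 ] 15.65
```

View pics/w13.png

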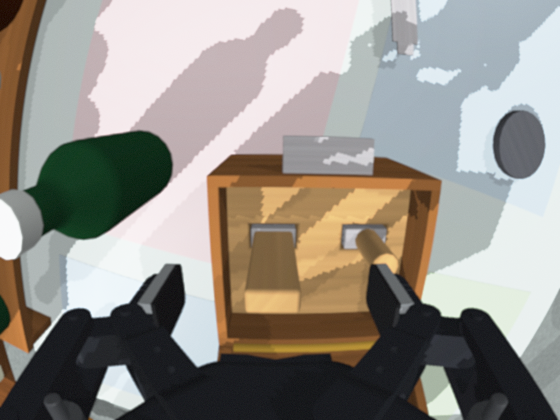

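Request:
{"api": "send_rows", "payload": {
  "increments": [
    [[0,0.12,0],[0,0,0]],
    [[0,0,0],[0,0,0]],
    [[0,0,0],[0,0,0]],
    [[0,0,0],[0,0,0]],
    [[0,0,0],[0,0,0]],
    [[0,0,0],[0,0,0]],
    [[0,0,0],[0,0,0]]
  ],
  "hand": -1
}}

```text
t: 16.28
eef_pos: [0.6144, 0.2257, 0.1249]
tcp_rot: [[0.251, -0.968, 0.001], [-0.968, -0.251, 0.0], [-0.0, -0.001, -1.0]]
force: [-0.1, -0.1, 2.3]
width: 0.0226
```

Run:
```python
from h import *
s=sense();print(s['eef_pos'],s['force'],s['width'],s['t'])
cv2.imwrite('pics/w14.png',capture('wrist'))
cv2.imwrite('pics/s14.png',capture('scene'))
crop('pics/s14.png','pics/c21.png',270,60,410,230,3.5)
```

```text
[0.6144 0.2257 0.1249] [-0.1318 -0.081   2.2521] 0.022624868511074248 16.2833
```

View pics/w14.png

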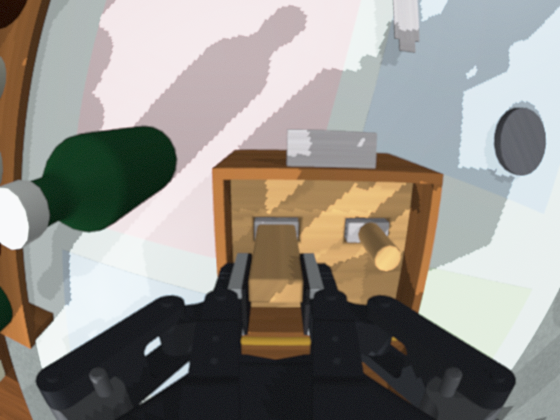

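View pics/c21.png

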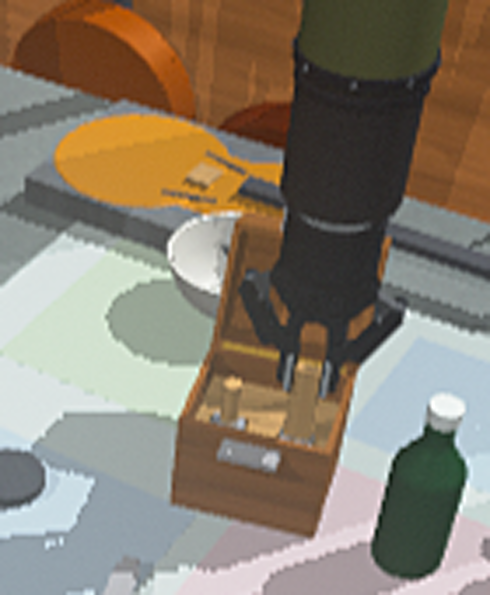

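Request:
{"api": "send_rows", "payload": {
  "increments": [
    [[0,0,0.3],[0,0,0]],
    [[0,0,0.6],[0,0,0]],
    [[0,0,1],[0,0,0]],
    [[0,0,1],[0,0,0]],
    [[0,0,1],[0,0,0]],
    [[0,0,1],[0,0,0]],
    [[0,0,1],[0,0,0]],
    [[0,0,1],[0,0,0]]
  ]
}}

```text
t: 17.05
eef_pos: [0.6139, 0.2255, 0.2641]
tcp_rot: [[0.251, -0.968, 0.0], [-0.968, -0.251, 0.0], [-0.0, -0.0, -1.0]]
force: [-0.1, 0.4, -1.2]
width: 0.0226
```

Request:
{"api": "send_rows", "payload": {
  "increments": [
    [[0,0,0.8],[0,0,0]],
    [[0,0,0.4],[0,0,0]],
    [[0,0,0],[0,0,0]],
    [[0,0,0],[0,0,0]]
  ]
}}

```text
t: 17.38
eef_pos: [0.614, 0.2258, 0.286]
tcp_rot: [[0.251, -0.968, -0.0], [-0.968, -0.251, 0.0], [-0.0, 0.0, -1.0]]
force: [-0.3, -1.0, -0.6]
width: 0.0226
```

Run:
```python
from h import *
s=sense();print(s['eef_pos'],s['force'],s['width'],s['t'])
cv2.imwrite('pics/s15.png',capture('scene'))
im=cv2.imread('pics/t0.png') if 0 else cv2.imread('pics/top0.png')
cv2.imwrite('pics/c22.png',cv2.resize(im[180:265,330:420],None,fx=6.5,fy=6.5,interpolation=cv2.INTER_CUBIC))
```

```text
[0.614  0.2258 0.286 ] [-0.321  -1.0435 -0.5886] 0.022551355277837092 17.3833
```

View pics/s15.png

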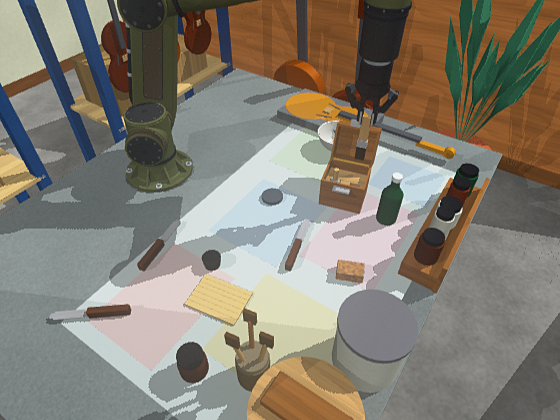

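View pics/c22.png

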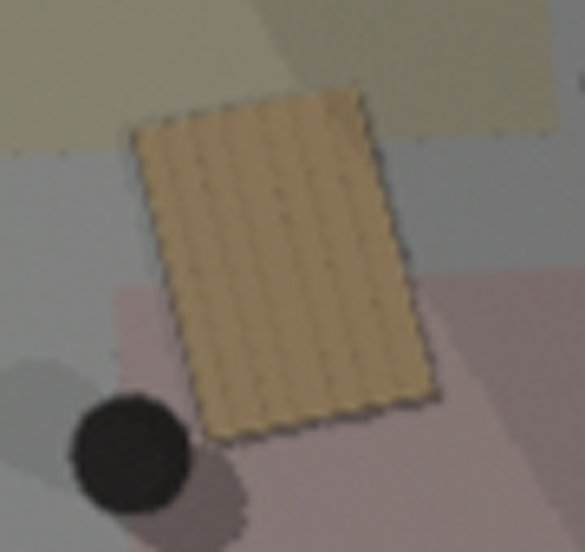

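The brush is out (hanging at scene (363,148)) and the short one still stands. Next I move to the panel, yawing so that the slant will be about an axis square to the jaws' axis.

Request:
{"api": "send_rows", "payload": {
  "increments": [
    [[-0.1,-0.3,0],[0,0,0]],
    [[-0.25,-0.7,0],[0,0,0.2]],
    [[-0.28,-1,0],[0,0,0.55]],
    [[-0.28,-1,0],[0,0,0.6]],
    [[-0.28,-1,0],[0,0,0.6]],
    [[-0.28,-1,0],[0,0,0.6]],
    [[-0.28,-1,0],[0,0,0.6]],
    [[-0.28,-1,0],[0,0,0.6]]
  ]
}}

```text
t: 18.1
eef_pos: [0.5726, 0.0843, 0.2851]
tcp_rot: [[0.605, -0.796, -0.002], [-0.796, -0.605, -0.001], [-0.0, 0.002, -1.0]]
force: [-0.3, -0.5, -0.7]
width: 0.0225
```

Request:
{"api": "send_rows", "payload": {
  "increments": [
    [[-0.28,-1,0],[0,0,0.6]],
    [[-0.28,-1,0],[0,0,0.6]],
    [[-0.28,-1,0],[0,0,0.6]],
    [[-0.28,-1,0],[0,0,0.6]],
    [[-0.28,-1,0],[0,0,0.6]],
    [[-0.28,-1,0],[0,0,0.6]],
    [[-0.28,-1,0],[0,0,0.6]],
    [[-0.28,-1,0],[0,0,0.6]]
  ]
}}

```text
t: 18.77
eef_pos: [0.5277, -0.0756, 0.2851]
tcp_rot: [[0.914, -0.406, -0.002], [-0.406, -0.914, -0.0], [-0.001, 0.001, -1.0]]
force: [0.5, 0.4, -0.0]
width: 0.0226
```

Request:
{"api": "send_rows", "payload": {
  "increments": [
    [[-0.28,-1,0],[0,0,0.6]],
    [[-0.28,-1,0],[0,0,0.6]],
    [[-0.28,-1,0],[0,0,0.6]],
    [[-0.28,-1,0],[0,0,0.6]],
    [[-0.28,-1,0],[0,0,0.6]],
    [[-0.2,-0.95,0],[0,0,0.4]],
    [[0,-0.5,0],[0,0,0.25]],
    [[0,0,0],[0,0,0]]
  ]
}}

```text
t: 19.43
eef_pos: [0.4956, -0.2051, 0.2851]
tcp_rot: [[0.999, -0.041, -0.002], [-0.041, -0.999, -0.0], [-0.002, 0.0, -1.0]]
force: [0.4, -0.1, -0.5]
width: 0.0227
```

Request:
{"api": "send_rows", "payload": {
  "increments": [
    [[0,0,0],[-0.5,0.02,0]],
    [[0,0,0],[-1,0.04,0]],
    [[0,0,0],[-1,0.04,0]],
    [[0,0,0],[-1,0.04,0]],
    [[0,0,0],[-1,0.04,0]],
    [[0,0,0],[-1,0.04,0]],
    [[0,0,0],[-1,0.04,0]],
    [[0,0,0],[-1,0.04,0]]
  ]
}}

```text
t: 20.1
eef_pos: [0.4967, -0.2024, 0.2862]
tcp_rot: [[0.999, -0.027, -0.026], [-0.038, -0.703, -0.711], [0.001, 0.711, -0.703]]
force: [0.4, 0.4, -1.2]
width: 0.0226
```

Run:
```python
from h import *
s=sense();print(s['eef_pos'],s['tcp_rot'],s['joint_positions'],s['force'],s['width'],s['t'])
print(s['eef_pos']+.115*s['tcp_rot'][:,2])
cv2.imwrite('pics/s16.png',capture('scene'))
cv2.imwrite('pics/t16.png',capture('top'))
crop('pics/s16.png','pics/c23.png',150,170,310,330,3.7)
crop('pics/t16.png','pics/c24.png',270,130,430,280,3.9)
```

```text
[ 0.4967 -0.2024  0.2862] [[ 0.9993 -0.0273 -0.0259]
 [-0.0376 -0.7025 -0.7107]
 [ 0.0012  0.7111 -0.7031]] [ 22.0328 -11.6315 -26.3018  40.731  -95.9168  62.4818] [ 0.4303  0.4093 -1.2146] 0.022629240016022602 20.1
[ 0.4937 -0.2842  0.2053]
```

View pics/c23.png

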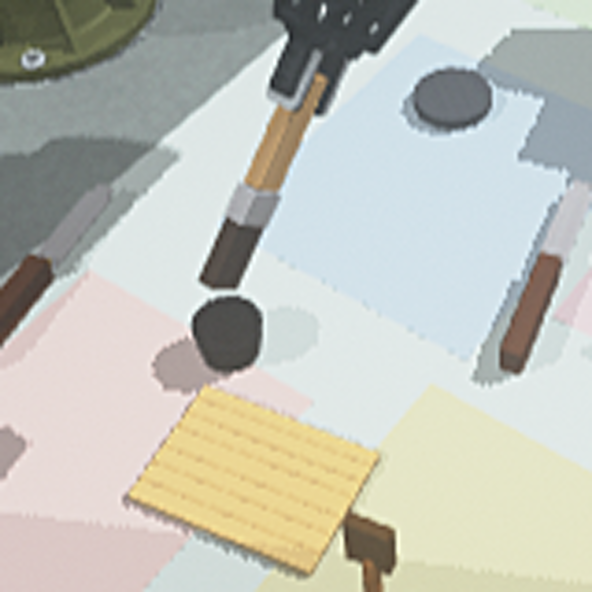

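View pics/c24.png

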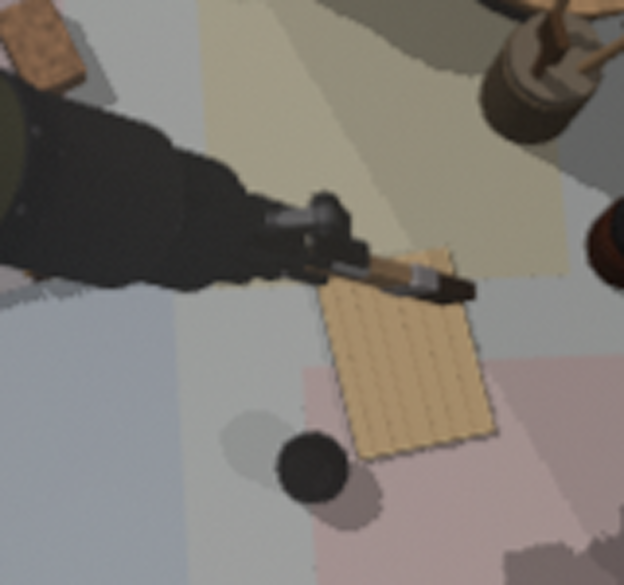

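Run:
```python
from h import *
T=lambda u,v:(270+u/3.9-.4,130+v/3.9-.4)
S=lambda u,v:(150+u/3.7-.4,170+v/3.7-.4)
print('tip',tri(ray('top',T(474,291)),ray('scene',S(219,281))))
print('panel scene',np.mean([atz('scene',S(*c),.008) for c in [(205,385),(380,457),(310,573),(127,496)]],0))
print('panel tri', [tri(ray('top',T(*a)),ray('scene',S(*b)))[0] for a,b in [((497,433),(127,496)),((362,460),(205,385)),((455,247),(310,573))]])
```

```text
tip (array([ 0.4964, -0.2875,  0.213 ]), [np.float64(0.0047264915873337175), np.float64(0.004726491587333707)])
panel scene [ 0.4994 -0.284   0.008 ]
panel tri [array([ 0.436 , -0.3439,  0.0044]), array([ 0.4203, -0.2458,  0.0064]), array([ 0.5745, -0.3229,  0.0085])]
```

Request:
{"api": "send_rows", "payload": {
  "increments": [
    [[0.02,0,-0.6],[0,0,0]],
    [[0.02,0,-0.95],[0,0,0]],
    [[0.02,0,-0.95],[0,0,0]],
    [[0.02,0,-0.95],[0,0,0]],
    [[0,0,-0.95],[0,0,0]],
    [[0,0,-0.95],[0,0,0]],
    [[0,0,-0.8],[0,0,0]],
    [[0,0,-0.4],[0,0,0]]
  ]
}}

```text
t: 20.87
eef_pos: [0.4975, -0.2038, 0.1531]
tcp_rot: [[0.999, -0.028, -0.03], [-0.041, -0.707, -0.706], [-0.002, 0.706, -0.708]]
force: [0.3, -0.1, -1.2]
width: 0.0226
```

Request:
{"api": "send_rows", "payload": {
  "increments": [
    [[0,0,0],[0,0,0]],
    [[0,0,0],[0,0,0]],
    [[0,0,0],[0,0,0]],
    [[0,0,0],[0,0,0]],
    [[0,0,0],[0,0,0]],
    [[0,0,0],[0,0,0]]
  ]
}}

```text
t: 21.37
eef_pos: [0.4985, -0.2032, 0.1558]
tcp_rot: [[0.999, -0.028, -0.027], [-0.039, -0.706, -0.707], [0.001, 0.707, -0.707]]
force: [0.1, 0.4, -0.6]
width: 0.0227
```

Run:
```python
from h import *
s=sense();print(s['eef_pos'],s['tcp_rot'],s['joint_velocities'],s['force'],s['width'],s['t'])
print(s['eef_pos']+.115*s['tcp_rot'][:,2])
cv2.imwrite('pics/s17.png',capture('scene'))
cv2.imwrite('pics/t17.png',capture('top'))
crop('pics/t17.png','pics/c26.png',270,130,430,280,3.9)
crop('pics/s17.png','pics/c25.png',150,170,310,330,3.7)
```

```text
[ 0.4985 -0.2032  0.1558] [[ 0.9992 -0.0282 -0.0274]
 [-0.0394 -0.7063 -0.7068]
 [ 0.0006  0.7073 -0.7069]] [-0.0221  0.1791 -0.2896  0.0168  0.1753 -0.0735] [ 0.0522  0.372  -0.582 ] 0.022676735247932237 21.3667
[ 0.4954 -0.2845  0.0745]
```

View pics/s17.png

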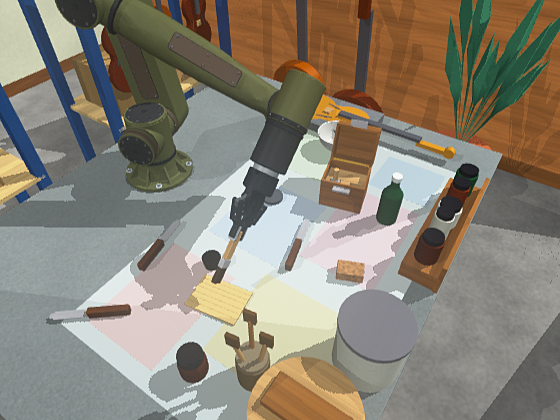

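View pics/c25.png

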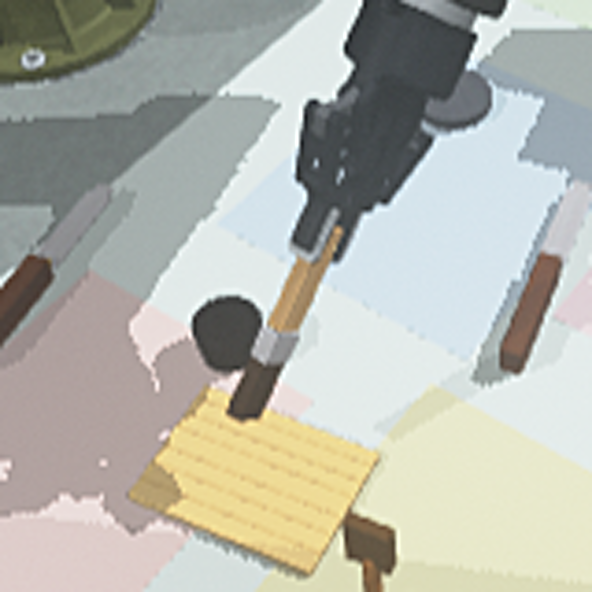

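View pics/c26.png

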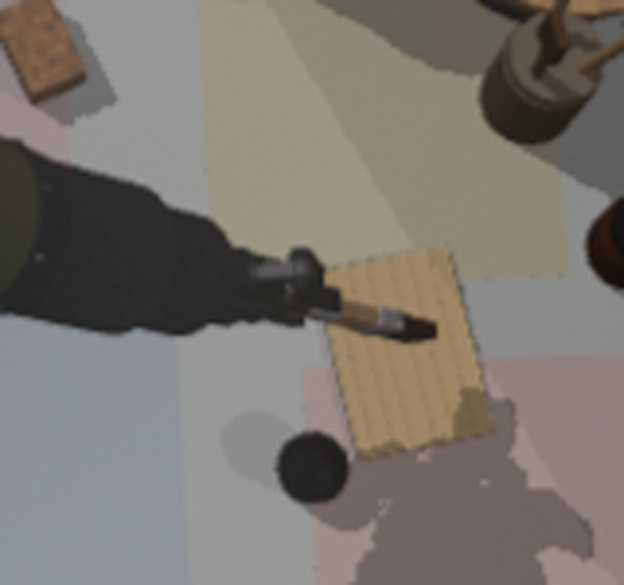

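Run:
```python
from h import *
print(tri(ray('top',(270+436/3.9-.4,130+330/3.9-.4)),ray('scene',(150+246/3.7-.4,170+412/3.7-.4))))
s=sense();print(s['width'],s['joint_velocities'],s['t'])
print(finish_job())
```

```text
(array([ 0.4992, -0.2876,  0.0843]), [np.float64(0.004705313939422967), np.float64(0.004705313939422858)])
0.02272505171046446 [ 0.0081  0.1219 -0.2303 -0.1221  0.146  -0.0016] 21.4667
the job is handed in; nothing more can be done
None
```

I levered the lid up with the left-most palette knife under its tongue until it swung open, then put the knife down flat on the bench. I then drew the long brush out of its socket and handed the job in at 21.5 s, with the brush held at 45° over the panel. The hand-in reports no verdict.

**Last checks**
- **Brush grip and slant:** fingers 22.7 mm apart on the handle, tool tilted 45° with the bristles lowest, arm practically still.
- **Bristle end:** computed from the tool pose at (0.495, -0.285, 0.075). The panel centre was measured at about (0.496, -0.284), and the panel's top is 8 mm high.
- **Everything else:** the last pictures show the lid open, the short brush in its socket, the knife flat, and no bystander visibly moved.

**Disagreement:** locating the bristle end from the two fixed cameras gave (0.499, -0.288, 0.084), about 10 mm higher than the tool-pose figure. The two camera rays missed each other by about 5 mm each, so I trust it less. Either value is well within the limits.

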